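# Stand the housing up on the indexing table, then draw and hold the index plunger

### The arm

A 6-joint arm with a two-finger parallel gripper is mounted at the origin on the work surface. World frame = base frame: x ahead of the robot, y to its left, z up, the work surface at z = 0. Lengths are in m, angles in rad, forces in N, time in s.
With the tool pointing down it reaches from about 0.325 to 0.9 m from the base axis. Payload 6.1 kg.
Tool frame: the origin (TCP) lies midway between the tips of the shut fingers; the grasp point (between the pads) lies 19 mm behind it; x points along the fingers, y is the direction in which the jaws open and shut, and the axes are right-handed (so a half turn about x gives the same grasp; the last joint's range is limited). The gripper opens to 85 mm and grips with 20 to 120 N. Pads are 22 mm wide; open, the fingers measure 114 mm over their backs; the gripper's body (76 mm by 85 mm) begins 54 mm behind the grasp point. The pads swing forward as they close: fully open they stand 13 mm farther back than shut.
Start: joints at [1.028, 0.22, 1.526, -0, 1.395, -0.126], TCP at [0.253, 0.571, 0.231] pointing down, gripper open.
Joint ranges: [-2.98, 2.98], [-0.91, 2.08], [0.09, 2.57], [-1.24, 4.39], [0.2, 2.65], [-2.68, 2.68]. Speed limits (rad/s): [2.57, 2.57, 3.01, 3.14, 3.14, 3.14].

### API

Orientations are given as [roll, pitch, yaw] about the fixed x, y, z axes, in that order (R = Rz(yaw) Ry(pitch) Rx(roll)).
In Python, from plant import movep, move_l, set_joints, gripper_to, hold, inverse_kinematics, observe, get_image, get_calibration, Unreachable, job_done gives the robot as it stands. Calls block until the motion is done:
- movep(position, orientation): joint-space move of the TCP to a pose.
- move_l(position, feed=0.15, rotation=None, max_force=None): straight line of the TCP; rotation=None keeps the orientation; feed is the mean speed in m/s. With max_force (N) it stops when the force on the tool has changed by that much, and returns True; else False.
- set_joints(angles): joint-space move.
- gripper_to(opening, f_grip=None): finger opening in m; f_grip is the grip in N (None keeps the last); returns when the fingers have stopped.
- hold(seconds).
- inverse_kinematics(position, orientation): joint angles nearest the present ones, or None.
- observe(): the state.
- get_image(name): name is "scene" or "top" or "wrist"; returns (picture, depth): 480x640x3 uint8, red, green, blue; 480x640 float32, m along the optical axis (not along the pixel's ray), 0 where there is no reading.
- get_calibration(name): a dict with "intrinsics" (3x3 intrinsics, pixels), "dist_coeffs" ([k1, k2, p1, p2, k3] as OpenCV has them; the pictures are not rectified), "world_from_camera" (4x4, takes a point from camera to world coordinates). Camera axes: x right, y down, z forward; pixel columns grow to the right and rows downward; lengths in m; the calibration is good to about 2 mm. A picture is of the moment at which its call begins: read the wrist's pose just before it. get_calibration takes no time and is no camera call; for the wrist camera it gives the pose at the moment of the call.
A pose or a line that the arm cannot do raises Unreachable and nothing moves.
- job_done(): hands the job in, once; it reports no verdict.
The state is a dict: "time_s": time; "q": joint angles; "joint_velocities": joint speeds; "joint_torque": joint torques, N m; "eef_pos": TCP position; "tcp_rot": TCP orientation; "ft_force": force on the tool from outside, world axes, zero at the start; "torque": the same for the moment, N m; "opening": finger opening in m.
Only numpy, scipy, OpenCV 4.12 (cv2) and the standard library are available. Lean on these libraries where they do the work, as an engineer would, in place of code of your own. Each camera call takes 0.05 s, during which the arm holds its last target.

### The job

A flanged brass housing has toppled over on the round face of the indexing table. Stand it upright on its square flange in the middle of the face and let go of it; then pull the knob of the index plunger beside the table straight out to its stop and finish while still holding it there against its spring, so that the pin stays clear of its hole and the table can be turned. Leave the other loose things on the bench where they are.

Things in the scene. Friction and masses are not known exactly. Their poses are not given: they have to be found in the camera images.
- index_base: Fixed cast base of the indexing table, 212 mm across at the foot; clamping lugs at its +x and -x sides (to 131 mm from the centre, nuts and bolts to 31 mm high); at its -y side the plunger's bracket (36 mm wide, 112 to 134 mm from the centre, 76 mm high). Table with turning top: 80 mm high. Origin: centre of the underside, on the bench, z up. Place and yaw vary.
- face_center (a point): Centre of the flat round top face of the indexing table: a 200 mm steel disc, 34 mm thick, its face 80 mm above the bench, with a 26 mm centre bore and a 66 mm ring mark (bore and slots are shallow marks: the face is flat). z up. While the pin is home the disc cannot turn; with the pin out it turns with slight drag.
- housing: Toppled brass part, about 0.42 kg: square flange 50 x 50 x 10 mm with a round barrel 30 mm in diameter, 85 mm long in all. Origin: centre of the flange's underside; z runs along the barrel to its end at z = 85 mm; x, y parallel to the flange's sides. Lying on a flange side and the barrel's end rim, z points 8 degrees below level and the origin is 26 mm above the face. Upright, z points up.
- pull_knob: Knob of the index plunger: round, 26 mm in diameter, 22 mm long, axis level, 60 mm above the bench; its 10 mm pin enters a hole in the disc's rim. Origin: centre of the knob, when home 162 mm from the table's centre along -y of index_base. Axes as index_base: -y points straight out, the way to pull. A sleeve ends 20 mm from the origin on the table's side; else free all round.
- index_plunger (a joint): How far the plunger is pulled out, m: 0 with the pin home, 8 mm deep in its hole; 0.015 at the stop. The spring pulls back with 6 N at 0 and 14 N at the stop; it returns by itself when let go.
- done_housing: Bystander: a finished part of the same shape as housing, standing upright on the bench beside the indexing table, 85 mm high. Origin: centre of its underside.
- vee_block: Bystander: steel vee block, 50 x 42 x 36 mm, on the bench. Origin: centre of its underside.
- ring_gauge: Bystander: steel ring gauge, 60 mm outside, 32 mm bore, 20 mm high, lying flat. Origin: centre of its underside.
- hex_key: Bystander: L-shaped hex key, 8 mm thick, 96 mm long with a 32 mm leg, lying flat. Origin: under the middle of its long leg.
- parallel_block: Bystander: steel setting block 76 x 51 x 25 mm lying flat. Origin: centre of its underside.
- try_square: Bystander: engineer's square lying flat: stock 20 x 100 x 16 mm, blade 150 x 24 x 5 mm. Origin: centre of the stock's underside.
- screw_jack: Bystander: small machinist's jack, 42 mm across the foot, 50 mm high. Origin: centre of its underside.
There are look-alikes about, which are no part of the job. Leave any black or grey look-alike of the housing alone.

How it is judged:
On the way, in this order (a step that is already met when the one before it is completed fails the run):
1. the housing stands upright on its flange in the middle of the table's face, let go and at rest, while the index pin is still home (angle between housing's own z axis and vertical below 0.05 rad and distance between housing and face_center below 0.02 m and linear speed of housing below 0.02 m/s and contact force between the fingers and housing below 0.1 N and value of joint index_plunger below 0.003 m), for 0.3 s.
2. the plunger is pulled out to its stop by the fingers (value of joint index_plunger above 0.012 m and contact force between the fingers and pull_knob above 4 N), for 0.3 s.
At the end, for the whole second after the job is handed in: Fingers hold the knob (over 4 N), plunger still and over 12 of its 15 mm out, nothing else keeping it out. Housing stands on its flange on the face, within 0.05 rad of upright and 20 mm of the face's centre, at rest, not touched by the robot (all of step 2 and velocity of joint index_plunger between -0.01 and 0.01 m/s and angle between housing's own z axis and vertical below 0.05 rad and distance between housing and face_center below 0.02 m and linear speed of housing below 0.02 m/s and contact force between each of the arm, the fingers and housing below 0.1 N and contact force between housing and pull_knob below 0.1 N); the arm keeps its last pose, push and grip.
It fails at once if another loose thing on the bench is pushed more than 15 mm or knocked over (distance of any of done_housing, vee_block, ring_gauge, hex_key, parallel_block, try_square, screw_jack from where it was at the start of the episode above 0.015 m or angle between any of done_housing, screw_jack's own z axis and vertical above 0.3 rad).
It also fails if it takes over 64 s, if anything falls off the work surface, if the arm or the gripper's body presses on something with over 40 N, if the wrist force passes 120 N, or if a joint passes its speed limit or range.

## Working session

There is one attempt and no reset: what is moved stays moved. The work goes in short steps, each a Python script; the robot and the scene stay as the last script left them, time stands still between calls to the robot, and variables do not carry over. Pictures are saved under pics/ and viewed, and the job is handed in when it is done.

```bash
mkdir -p pics; ls
python3 - <<'E'
from plant import *
import cv2,numpy as np
np.set_printoptions(precision=4,suppress=True)
for n in("top","scene"):
    p,d=get_image(n); cv2.imwrite(f"pics/{n}0.png",p[:,:,::-1]); np.savez(f"{n}0.npz",p=p,d=d)
    c=get_calibration(n); print(n,c)
print(observe())
E
```

```text
pics
top {'intrinsics': array([[532.4968,   0.    , 320.9894],
       [  0.    , 532.4968, 234.2264],
       [  0.    ,   0.    ,   1.    ]]), 'dist_coeffs': array([-0.1079,  0.    ,  0.    ,  0.    ,  0.    ]), 'world_from_camera': array([[-0.0163, -0.9961,  0.0865,  0.4359],
       [-0.9997,  0.0147, -0.0189,  0.0442],
       [ 0.0176, -0.0868, -0.9961,  1.2768],
       [ 0.    ,  0.    ,  0.    ,  1.    ]])}
scene {'intrinsics': array([[434.0155,   0.    , 319.1604],
       [  0.    , 434.0155, 241.6839],
       [  0.    ,   0.    ,   1.    ]]), 'dist_coeffs': array([-0.0589,  0.    ,  0.    ,  0.    ,  0.    ]), 'world_from_camera': array([[-0.2703,  0.6337, -0.7248,  1.2271],
       [ 0.9626,  0.1911, -0.192 ,  0.2156],
       [ 0.0168, -0.7496, -0.6617,  0.7255],
       [ 0.    ,  0.    ,  0.    ,  1.    ]])}
{'time_s': 0.1, 'q': array([ 1.0279,  0.2212,  1.5275, -0.    ,  1.3947, -0.1261]), 'joint_velocities': array([ 0.0006, -0.002 , -0.0032,  0.0014, -0.0004, -0.0008]), 'joint_torque': array([  0.0017, -49.8241, -39.0548,  -0.0003,   0.0056,  -0.    ]), 'eef_pos': array([0.2527, 0.571 , 0.2303]), 'tcp_rot': array([-1.6871,  1.569 , -2.1039]), 'ft_force': array([-0.3157,  0.1107,  0.6212]), 'torque': array([-0.0258,  0.016 ,  0.011 ]), 'opening': 0.08568123149634625}
```

View pics/top0.png

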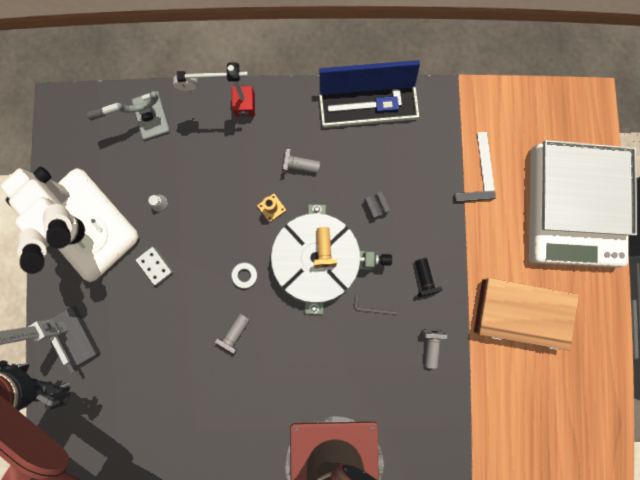

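View pics/scene0.png

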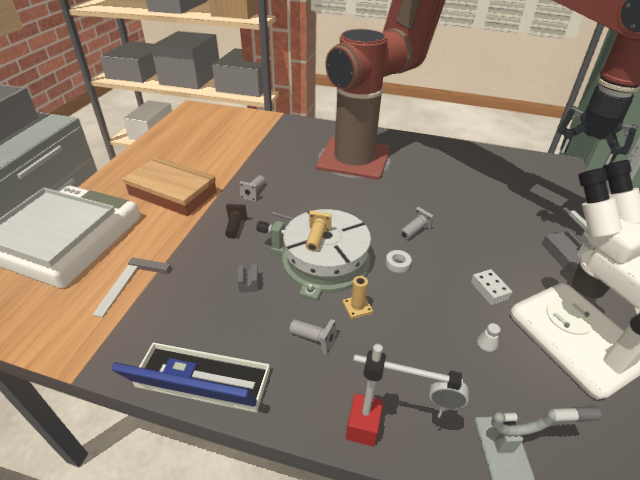

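The top view shows the brass housing lying on the face, with its flange at about (324,262) and the barrel towards (323,230). The disc centre is near (316,257) and the knob near (386,260). The upright brass bystander is at (271,207). Next I'll measure these in 3D.

```bash
cat > h.py <<'E'
import numpy as np,cv2
from plant import *
np.set_printoptions(precision=4,suppress=True)
def cloud(d,c):
    v,u=np.mgrid[0:480,0:640]
    n=cv2.undistortPoints(np.stack([u,v],-1).reshape(-1,1,2).astype(np.float64),c["intrinsics"],c["dist_coeffs"]).reshape(480,640,2)
    P=np.concatenate([n*d[...,None],d[...,None].astype(float)],-1)
    T=c["world_from_camera"]; W=P@T[:3,:3].T+T[:3,3]; W[d==0]=np.nan
    return W
E
cat > m.py <<'E'
from h import *
for n in("top","scene"):
    z=np.load(n+"0.npz"); W=cloud(z["d"],get_calibration(n)); p=z["p"].astype(int)
    # face disc
    if n=="top": c0=W[275,290]; print("face pt",c0)
    near=np.hypot(W[...,0]-c0[0],W[...,1]-c0[1])<.2
    f=near&(abs(W[...,2]-.08)<.006)
    pts=np.argwhere(f)[:,::-1]
    xy=W[f][:,:2].astype(np.float32)
    # keep biggest comp
    k,lab,st,_=cv2.connectedComponentsWithStats(f.astype(np.uint8)); i=1+st[1:,4].argmax(); xy=W[lab==i][:,:2].astype(np.float32); print(n,"z",np.median(W[lab==i][:,2]))
    print("circle",cv2.minEnclosingCircle(xy), "hullellipse",cv2.fitEllipse(cv2.convexHull(xy)))
    C=np.array(cv2.minEnclosingCircle(xy)[0])
    # brass
    b=near&(p[...,0]-p[...,2]>60)&(W[...,2]>.084)&(np.hypot(W[...,0]-C[0],W[...,1]-C[1])<.1)
    B=W[b]; print("brass",len(B),B.min(0),B.max(0))
    q,V=np.linalg.eigh(np.cov(B[:,:2].T)); a=V[:,1]; print("axis",a,np.degrees(np.arctan2(a[1],a[0])),"cent",B.mean(0))
    # knob
    kb=(W[...,2]>.045)&(W[...,2]<.08)&(abs(W[...,0]-C[0])<.06)&(W[...,1]<C[1]-.145)&(W[...,1]>C[1]-.2)
    K=W[kb]; print("knob",len(K),K.min(0),K.max(0),K.mean(0), "dir", K.mean(0)[:2]-C)
    for l,(lo,hi) in {"lug+":(.105,.14),"lug-":(-.14,-.105)}.items():
        m=(W[...,2]>.008)&(W[...,2]<.04)&(W[...,0]-C[0]>lo)&(W[...,0]-C[0]<hi)&(abs(W[...,1]-C[1])<.035)
        if m.any(): print(l,m.sum(),W[m].mean(0)-[*C,0])
    np.savez(n+"W.npz",W=W)
E
python3 m.py
python3 - <<'E'
import cv2
a=cv2.imread("pics/top0.png")[190:330,220:440]; cv2.imwrite("pics/crop0.png",cv2.resize(a,None,fx=3.5,fy=3.5,interpolation=cv2.INTER_CUBIC))
a=cv2.imread("pics/scene0.png")[180:320,210:410]; cv2.imwrite("pics/crop1.png",cv2.resize(a,None,fx=4,fy=4,interpolation=cv2.INTER_CUBIC))
E
```

```text
face pt [0.4492 0.0925 0.0781]
top z 0.07992806301404531
circle ((0.4877859652042389, 0.034388016909360886), 0.10006735473871231) hullellipse ((0.48772862553596497, 0.03518931567668915), (0.19654391705989838, 0.1989906132221222), 100.67052459716797)
brass 522 [ 0.4695 -0.0091  0.0847] [0.5541 0.0385 0.1352]
axis [-0.999  -0.0447] -177.43829693933975 cent [0.5077 0.0164 0.1156]
knob 137 [ 0.4683 -0.1378  0.0575] [ 0.494  -0.1108  0.0757] [ 0.4806 -0.1243  0.0699] dir [-0.0071 -0.1587]
lug+ 180 [ 0.1182 -0.0031  0.0165]
lug- 196 [-0.1185  0.0061  0.0159]
scene z 0.07935923571913084
circle ((0.4918562173843384, 0.0373365543782711), 0.10208398848772049) hullellipse ((0.4917864501476288, 0.039033133536577225), (0.19860073924064636, 0.20218637585639954), 113.39664459228516)
brass 564 [ 0.474  -0.0059  0.0844] [0.5594 0.0429 0.1323]
axis [-0.9993 -0.0369] -177.88744118765683 cent [0.5081 0.0209 0.1123]
knob 122 [ 0.4771 -0.1368  0.0497] [ 0.4992 -0.1085  0.0755] [ 0.4908 -0.121   0.0658] dir [-0.0011 -0.1584]
lug+ 213 [ 0.1203 -0.0017  0.0154]
```

View pics/crop0.png

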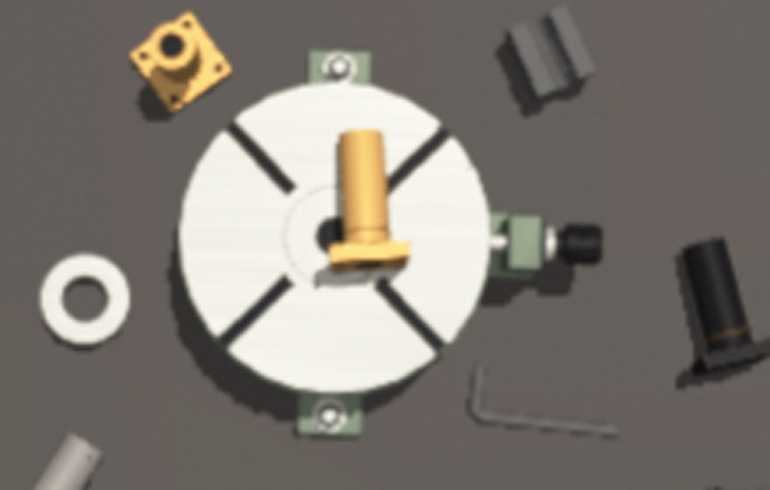

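View pics/crop1.png

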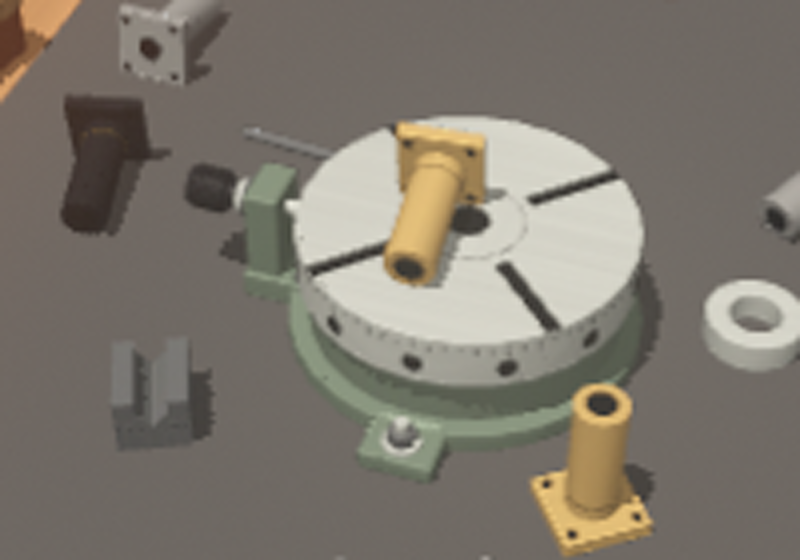

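```bash
cat > fit.py <<'E'
from h import *
from scipy.optimize import least_squares
C=np.array([.4885,.0355])
for n in("top","scene"):
    W=np.load(n+"W.npz")["W"]; p=np.load(n+"0.npz")["p"].astype(int)
    b=(p[...,0]-p[...,2]>60)&(W[...,2]>.086)&(np.hypot(W[...,0]-C[0],W[...,1]-C[1])<.1)
    B=W[b]; S=B[(B[:,0]>.5)&(B[:,0]<.545)]
    s8,c8=np.sin(np.radians(8)),np.cos(np.radians(8))
    def r(q):
        y0,z0,th=q; a=np.array([c8*np.cos(th),c8*np.sin(th),-s8]); o=np.array([.5,y0,z0])
        v=S-o; return np.linalg.norm(v-np.outer(v@a,a),axis=1)-.015
    o=least_squares(r,[.02,.1,0],loss="soft_l1",f_scale=.001); y0,z0,th=o.x
    a=np.array([c8*np.cos(th),c8*np.sin(th),-s8])
    t=(B-[.5,y0,z0])@a
    print(n,"y,z at x=.5",o.x, "rms",np.sqrt(np.mean(o.fun**2)),"t range",np.percentile(t,[0,1,99,100]),"len")
    for e in (np.percentile(t,1),np.percentile(t,99)-.085): print("  origin est",np.array([.5,y0,z0])+e*a)
    # flange points: radial > 18mm
    v=B-[.5,y0,z0]; rad=np.linalg.norm(v-np.outer(v@a,a),axis=1); F=rad>.019; print("  flange t",np.percentile(t[F],[1,50,99]))
E
python3 fit.py
```

```text
top y,z at x=.5 [0.0167 0.1014 0.0623] rms 0.001976497516118442 t range [-0.0332 -0.0322  0.0518  0.0533] len
  origin est [0.4681 0.0147 0.1059]
  origin est [0.4672 0.0146 0.1061]
  flange t [-0.0324 -0.0273  0.0278]
scene y,z at x=.5 [0.0189 0.1014 0.0552] rms 0.001086470620853749 t range [-0.0294 -0.0274  0.0568  0.0576] len
  origin est [0.473  0.0174 0.1052]
  origin est [0.4721 0.0174 0.1053]
  flange t [-0.0285 -0.0201 -0.0167]
```

```bash
cat >> h.py <<'E'
from scipy.spatial.transform import Rotation as Rot
C=np.array([.4885,.0355,.08]); O=np.array([.470,.016,.106]); TH=.058
def ori(el,az,flip=1):
    """tool x axis at elevation el (in plane of azimuth az; el=-90deg is down, beyond is backwards)"""
    e=np.radians(el); d=np.array([np.cos(e)*np.cos(az),np.cos(e)*np.sin(az),np.sin(e)])
    y=flip*np.array([-np.sin(az),np.cos(az),0]); R=np.column_stack([d,y,np.cross(d,y)])
    return Rot.from_matrix(R).as_euler('xyz').tolist(),d
def axis(): return np.array([np.cos(TH)*np.cos(np.radians(8)),np.sin(TH)*np.cos(np.radians(8)),-np.sin(np.radians(8))])
E
python3 - <<'E'
from h import *
G=O+.055*axis()
for al in (0,10,15,20,25,30,35,41):
  for fl in (1,-1):
    o,d=ori(-90-al,TH,fl); q=inverse_kinematics((G+.012*d).tolist(),o); q2=inverse_kinematics((G+.012*d-.09*d).tolist(),o)
    out=[]
    for az in (TH,-.3,.3,.6):
        o2,d2=ori(8-al,az,fl); out.append(inverse_kinematics((C+[0,0,.055]+.012*d2).tolist(),o2))
    print(al,fl,q,q2 is not None,[x is not None for x in out], out[0])
E
```

```text
0 1 [-0.1138  0.138   1.9109 -0.      1.0926 -1.7426] True [True, True, True, True] [-0.3776  0.6862  2.5591  2.6977  1.8042  1.5259]
0 -1 [-0.1138  0.138   1.9109 -0.      1.0926  1.399 ] True [True, True, True, True] [-0.3776  0.6862  2.5591  2.6977  1.8042 -1.6157]
10 1 [-0.0972  0.2688  1.7673 -0.028   1.2781 -1.7156] True [False, True, False, True] None
10 -1 [-0.0972  0.2688  1.7673 -0.028   1.2781  1.426 ] True [False, True, False, True] None
15 1 [-0.0902  0.3358  1.6957 -0.039   1.3693 -1.7062] True [False, False, False, True] None
15 -1 [-0.0902  0.3358  1.6957 -0.039   1.3693  1.4354] True [False, False, False, True] None
20 1 [-0.0839  0.4035  1.6245 -0.0487  1.4595 -1.6988] True [False, False, False, True] None
20 -1 [-0.0839  0.4035  1.6245 -0.0487  1.4595  1.4428] True [False, False, False, True] None
25 1 [-0.0783  0.4717  1.5539 -0.0575  1.5488 -1.6932] True [False, False, False, True] None
25 -1 [-0.0783  0.4717  1.5539 -0.0575  1.5488  1.4484] True [False, False, False, True] None
30 1 [-0.0733  0.5402  1.4839 -0.0657  1.6372 -1.6891] True [False, False, False, True] None
30 -1 [-0.0733  0.5402  1.4839 -0.0657  1.6372  1.4525] True [False, False, False, True] None
35 1 [-0.0689  0.6088  1.4148 -0.0735  1.7247 -1.6862] True [False, False, False, True] None
35 -1 [-0.0689  0.6088  1.4148 -0.0735  1.7247  1.4553] True [False, False, False, True] None
41 1 [-0.0643  0.6909  1.3334 -0.0829  1.8284 -1.6845] True [False, False, False, True] None
41 -1 [-0.0643  0.6909  1.3334 -0.0829  1.8284  1.4571] True [False, False, False, True] None<sys>:0: UserWarning: Gimbal lock detected. Setting third angle to zero since it is not possible to uniquely determine all angles.
```

```bash
python3 - 2>/dev/null <<'E'
from h import *
G=O+.055*axis()
for al in (10,25,40,50):
  for fl in (1,-1):
    print("al",al,"fl",fl)
    for az in np.arange(-180,180,15):
        o2,d2=ori(8-al,np.radians(az),fl); q=inverse_kinematics((C+[0,0,.055]+.012*d2).tolist(),o2)
        if q is not None: print("  ",az,q)
E
```

```text
al 10 fl 1
   -180 [-0.0533  1.1358  1.0019 -0.0939  2.5377  1.4916]
   -165 [ 0.0501  1.1294  1.0137 -0.3596  2.5022  1.2703]
   -150 [ 0.1512  1.0957  1.0766 -0.5796  2.4154  1.102 ]
   -135 [ 0.2488  1.039   1.1828 -0.7502  2.2944  0.9972]
   -120 [ 0.3414  0.9652  1.3221 -0.8893  2.154   0.9446]
   -105 [ 0.4266  0.8796  1.485  -1.017   2.0046  0.9314]
   -90 [ 0.5011  0.7868  1.664  -1.15    1.8536  0.9497]
   -30 [0.4751 0.4254 2.4258 4.1682 1.3813 1.3232]
   30 [-0.8657  0.3924  2.5187  1.7397  1.4955  1.7981]
   45 [-0.8792  0.458   2.3453  1.4708  1.5689  1.9076]
   60 [-0.8322  0.5432  2.1551  1.276   1.6696  1.994 ]
   75 [-0.7578  0.6371  1.9604  1.1204  1.7889  2.0559]
   90 [-0.6693  0.7336  1.7679  0.9867  1.9202  2.0927]
   105 [-0.5728  0.8288  1.5826  0.8623  2.0578  2.1022]
   120 [-0.4718  0.9189  1.41    0.7348  2.1956  2.0797]
   135 [-0.3682  0.9998  1.2565  0.5895  2.3256  2.0159]
   150 [-0.2633  1.0667  1.1308  0.4083  2.4368  1.8984]
   165 [-0.158   1.1139  1.0427  0.1771  2.5133  1.7182]
al 10 fl -1
   -180 [-0.0533  1.1358  1.0019 -0.0939  2.5377 -1.65  
[... 6672 characters left out ...]
7763  1.4178 -2.4657]
   -75 [ 0.4016  0.2054  1.9921 -0.8846  1.2571 -2.574 ]
   -15 [ 0.0722 -0.435   2.5627 -0.8909  0.3186  2.6645]
   30 [-0.5615 -0.3598  2.5152  1.062   0.8519 -0.2002]
   45 [-0.6254 -0.1808  2.383   1.0008  1.0581 -0.4166]
   60 [-0.63   -0.0144  2.2329  0.9043  1.223  -0.5671]
   75 [-0.5981  0.1322  2.0776  0.7985  1.3672 -0.6862]
   90 [-0.5442  0.2604  1.9245  0.6912  1.4996 -0.794 ]
   105 [-0.4764  0.3719  1.7794  0.5829  1.622  -0.9029]
   120 [-0.3999  0.4672  1.6474  0.4714  1.7326 -1.0205]
   135 [-0.3179  0.5458  1.5337  0.3535  1.8271 -1.1517]
   150 [-0.2327  0.606   1.4439  0.2272  1.9    -1.2985]
   165 [-0.1461  0.646   1.3832  0.0923  1.9453 -1.4593]
```

```bash
python3 - 2>/dev/null <<'E'
from h import *
G=O+.050*axis(); o,d=ori(-115,TH,-1)
movep((G+.013*d-.11*d).tolist(),o)
T=get_calibration("wrist"); p,dd=get_image("wrist"); np.savez("w1.npz",p=p,d=dd,T=T["world_from_camera"])
cv2.imwrite("pics/w1.png",p[:,:,::-1])
s=observe(); print(s["time_s"],s["eef_pos"],G+.013*d-.11*d,s["q"],T)
W=cloud(dd,T); p=p.astype(int)
b=(p[...,0]-p[...,2]>60)&(W[...,2]>.086)&(np.hypot(W[...,0]-C[0],W[...,1]-C[1])<.1)
B=W[b]; print(len(B),B.min(0),B.max(0))
from scipy.optimize import least_squares
S=B[(B[:,0]>.5)&(B[:,0]<.545)]
s8,c8=np.sin(np.radians(8)),np.cos(np.radians(8))
def r(q):
    y0,z0,th=q; a=np.array([c8*np.cos(th),c8*np.sin(th),-s8]); v=S-[.5,y0,z0]; return np.linalg.norm(v-np.outer(v@a,a),axis=1)-.015
f=least_squares(r,[.02,.1,0],loss="soft_l1",f_scale=.001); print(f.x,np.sqrt(np.mean(f.fun**2)))
th=f.x[2];a=np.array([c8*np.cos(th),c8*np.sin(th),-s8]); t=(B-[.5,*f.x[:2]])@a; print(np.percentile(t,[0,1,99,100]), "O", np.array([.5,*f.x[:2]])+a*(np.percentile(t,99.5)-.085))
E
```

```text
2.4167 [0.5604 0.0223 0.1871] [0.5604 0.0212 0.187 ] [-0.0687  0.4561  1.3734 -0.0546  1.7445  1.4447] {'intrinsics': array([[374.8097,   0.    , 309.5692],
       [  0.    , 374.8097, 235.9565],
       [  0.    ,   0.    ,   1.    ]]), 'dist_coeffs': array([-0.0358,  0.    ,  0.    ,  0.    ,  0.    ]), 'world_from_camera': array([[ 0.0584, -0.7558, -0.6521,  0.6838],
       [-0.9983, -0.044 , -0.0385,  0.0294],
       [ 0.0004,  0.6533, -0.7571,  0.2875],
       [ 0.    ,  0.    ,  0.    ,  1.    ]])}
6779 [ 0.4737 -0.0078  0.086 ] [0.559  0.0421 0.1318]
[0.0181 0.1022 0.0488] 0.0004770487555085073
[-0.0289 -0.0273  0.057   0.0575] O [0.4724 0.0167 0.106 ]
```

View pics/w1.png

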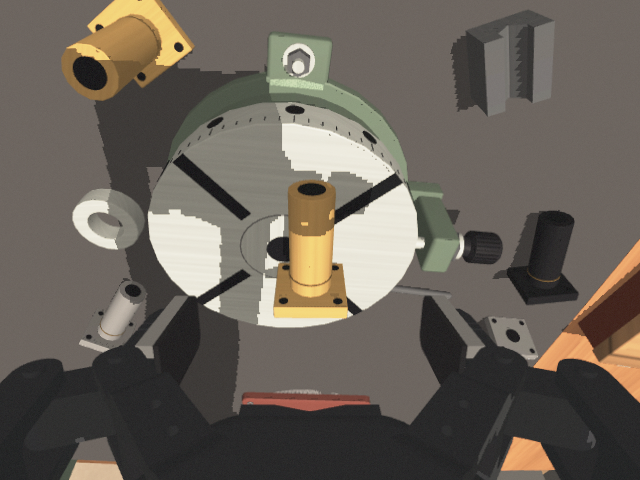

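The wrist view shows the housing's barrel centred between the fingers, at about (312,235), and the knob at (483,248). The cylinder fit has an rms of 0.5 mm and puts the origin at z = 0.106, as it must be. Now the grasp.

```bash
sed -i 's/O=np.array(\[.470,.016,.106\]); TH=.058/O=np.array([.4722,.0167,.106]); TH=.05/' h.py; python3 - 2>/dev/null <<'E'
from h import *
G=O+.050*axis(); o,d=ori(-115,TH,-1)
gt=G+.013*d
print(move_l((gt-.05*d).tolist(),.15,o))
print(move_l(gt.tolist(),.05,o,max_force=8), observe()["eef_pos"],gt,observe()["ft_force"])
gripper_to(0.02,70); s=observe(); print(s["opening"],s["ft_force"],s["eef_pos"])
p,_=get_image("wrist"); cv2.imwrite("pics/w2.png",p[:,:,::-1])
print(move_l((s["eef_pos"]+[0,0,.09]).tolist(),.1)); s=observe(); print(s["opening"],s["ft_force"],s["eef_pos"],s["time_s"])
p,_=get_image("wrist"); cv2.imwrite("pics/w3.png",p[:,:,::-1])
E
```

```text
False
False [0.5166 0.0189 0.0876] [0.5162 0.0189 0.0873] [ 0.7938 -0.2416 -0.6307]
0.028133355566603745 [ 0.134  -0.099   2.7618] [0.5164 0.0189 0.0876]
False
0.02813331021452709 [-0.1816 -0.0952 -5.1549] [0.5159 0.0189 0.1768] 5.775
```

View pics/w3.png

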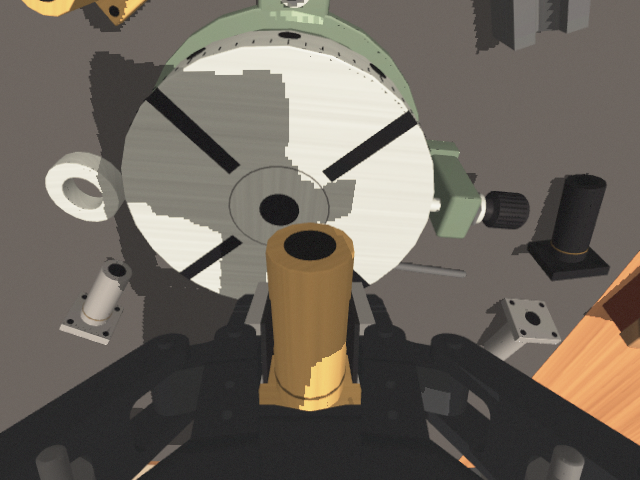

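The housing is held and off the face. The barrel fills the picture around (310,320), and the bore is at (279,209). Next I'll measure the barrel's axis in the hand and the bore's centre.

```bash
cat >> h.py <<'E'
from scipy.optimize import least_squares
def heldaxis(tag):
    s=observe(); T=get_calibration("wrist"); p,dd=get_image("wrist"); cv2.imwrite(f"pics/{tag}.png",p[:,:,::-1]); np.savez(tag+".npz",p=p,d=dd)
    W=cloud(dd,T); p=p.astype(int)
    R=Rot.from_euler('xyz',s["tcp_rot"]).as_matrix()
    L=(W-s["eef_pos"])@R   # tool frame
    hsv=cv2.cvtColor(p.astype(np.uint8),cv2.COLOR_RGB2HSV)
    b=(hsv[...,0]>8)&(hsv[...,0]<28)&(hsv[...,1]>110)&(np.linalg.norm(L-[-.013,0,0],axis=-1)<.075)&(abs(L[...,1])<.0155)
    S=L[b]
    def r(q):
        y0,x0,a,c=q; u=np.array([a,c,1.]);u/=np.linalg.norm(u); v=S-[x0,y0,0]; return np.linalg.norm(v-np.outer(v@u,u),axis=1)-.015
    best=None
    f=least_squares(r,[0,-.013,.46,0],loss="soft_l1",f_scale=.0007)
    y0,x0,a,c=f.x;u=np.array([a,c,1.]);u/=np.linalg.norm(u)
    return s,R,S,f.x,u,np.median(abs(f.fun)),T,W
E
python3 - 2>/dev/null <<'E'
from h import *
s,R,S,x,u,e,T,W=heldaxis("w4"); print(len(S),x,u,e); w=R@u; w=w*np.sign(w[0]); print("world axis",w,"elev",np.degrees(np.arcsin(w[2])),"az",np.arctan2(w[1],w[0]))
ax=axis(); print("expected tool",R.T@ax)
# bore
p=cv2.imread("pics/w4.png",0); m=((p<60)&(abs(W[...,2]-.08)<.006)&(np.hypot(W[...,0]-C[0],W[...,1]-C[1])<.03)); print("bore",W[m].mean(0) if m.any() else None, m.sum(), W[m].min(0),W[m].max(0))
print(R)
E
```

```text
12705 [ 0.     -0.0127  0.3102 -0.001 ] [ 0.2963 -0.0009  0.9551] 0.0002980680015687732
world axis [ 0.9894  0.0486 -0.1369] elev -7.868262852190818 az 0.04903313279622476
expected tool [-0.2941 -0.     -0.9558]
bore [0.4916 0.0377 0.0806] 949 [0.4791 0.0251 0.0789] [0.5043 0.0501 0.0821]
[[-0.4238  0.0499 -0.9044]
 [-0.0209 -0.9988 -0.0453]
 [-0.9055 -0.0003  0.4243]]
```

```bash
sed -i 's/C=np.array(\[.4885,.0355,.08\])/C=np.array([.491,.037,.08])/' h.py; python3 - 2>/dev/null <<'E'
from h import *
z=np.load("w4.npz")
o,d=ori(-17.13,np.pi/2,-1)
P=C+[0,0,.050]+.0127*d
up=(P+[0,0,.07]).tolist(); print(inverse_kinematics(up,o),inverse_kinematics((P+[0,0,-.004]).tolist(),o))
movep(up,o)
print(observe()["time_s"],observe()["opening"])
s,R,S,x,u,e,T,W=heldaxis("w5"); w=R@u; w*=np.sign(w[2]); print(len(S),x,e,"world",w,"tilt",np.degrees(np.arccos(w[2])))
t=(R@(S-[x[1],x[0],0]).T).T@w; print("along",np.percentile(t,[.5,99.5]))
print(s["eef_pos"],up)
p,dd=get_image("scene");cv2.imwrite("pics/s5.png",p[100:340,160:480,::-1].repeat(2,0).repeat(2,1))
E
```

```text
[-0.6434  0.4222  1.8461  0.9103  1.8237 -0.8849] [-0.6434  0.5675  1.8274  0.8888  1.7449 -0.9864]
7.8833 0.02794607536608838
12770 [ 0.0009 -0.0125  0.3037 -0.0026] 0.0003073351491326712 world [0.0029 0.005  1.    ] tilt 0.3328950485082538
along [-0.0414  0.0348]
[0.491  0.0492 0.1962] [0.491, 0.04913661434283985, 0.19625933264066772]
```

View pics/s5.png

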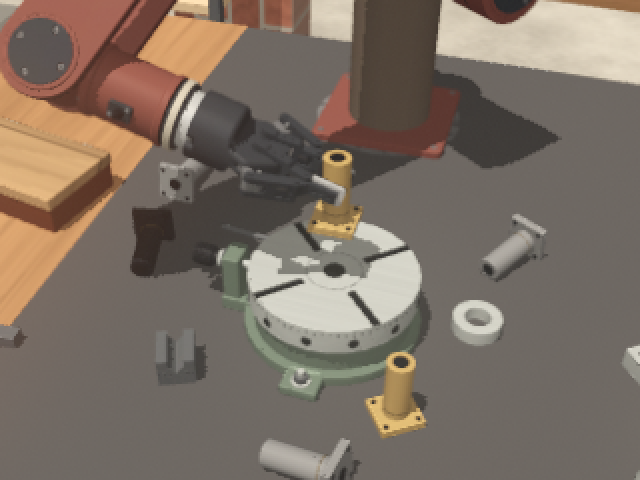

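View pics/w5.png

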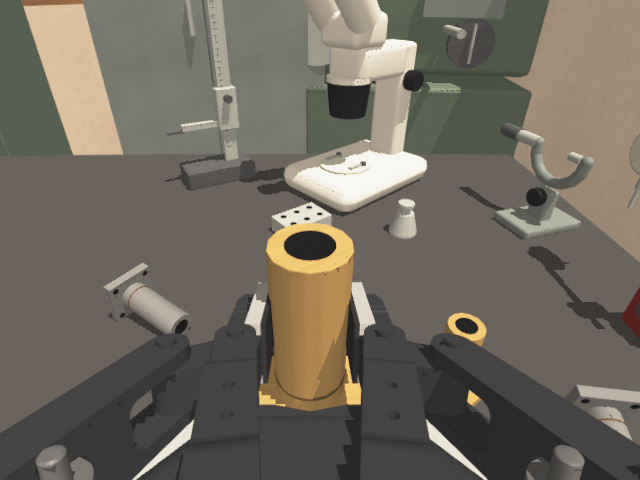

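The housing is upright above the centre, tilted 0.33° by the fit. Lowering it now.

```bash
python3 - 2>/dev/null <<'E'
from h import *
s=observe(); P=s["eef_pos"].copy()
move_l((P-[0,0,.062]).tolist(),.1)
h=move_l((P-[0,0,.078]).tolist(),.015,max_force=6); s=observe(); print(h,s["eef_pos"],"expected z",C[2]+.05-.0127*np.sin(np.radians(17.13)),s["ft_force"],s["time_s"])
gripper_to(.06,20); hold(.2); s=observe(); print(s["opening"],s["ft_force"])
a=s["eef_pos"]; _,d=ori(-17.13,np.pi/2,-1)
move_l((a-.09*d).tolist(),.12); hold(.3)
s=observe(); print(s["time_s"],s["eef_pos"])
T=get_calibration("wrist"); p,dd=get_image("wrist"); cv2.imwrite("pics/w6.png",p[:,:,::-1])
W=cloud(dd,T);hsv=cv2.cvtColor(p,cv2.COLOR_RGB2HSV)
b=(hsv[...,0]>8)&(hsv[...,0]<28)&(hsv[...,1]>110)&(np.hypot(W[...,0]-C[0],W[...,1]-C[1])<.05)&(W[...,2]>.1)&(W[...,2]<.16)
S=W[b]
def r(q): u=np.array([q[2],q[3],1]);u/=np.linalg.norm(u);v=S-[q[0],q[1],.13];return np.linalg.norm(v-np.outer(v@u,u),axis=1)-.015
f=least_squares(r,[C[0],C[1],0,0],loss="soft_l1",f_scale=.0007); print(len(S),f.x,np.median(abs(f.fun)))
p,dd=get_image("scene");cv2.imwrite("pics/s6.png",p[100:340,160:480,::-1].repeat(2,0).repeat(2,1))
E
```

```text
True [0.4911 0.0493 0.1276] expected z 0.12625933264066772 [ 1.7456 -1.2339  4.9428] 9.35
0.06003867097914813 [0.1921 0.1107 0.4616]
11.1583 [ 0.4903 -0.0358  0.1526]
3902 [0.4922 0.0374 0.0003 0.0005] 0.0002979734919330299
```

View pics/s6.png

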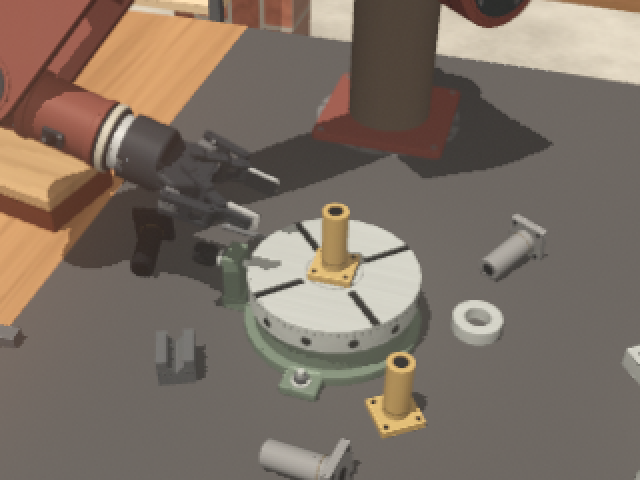

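View pics/w6.png

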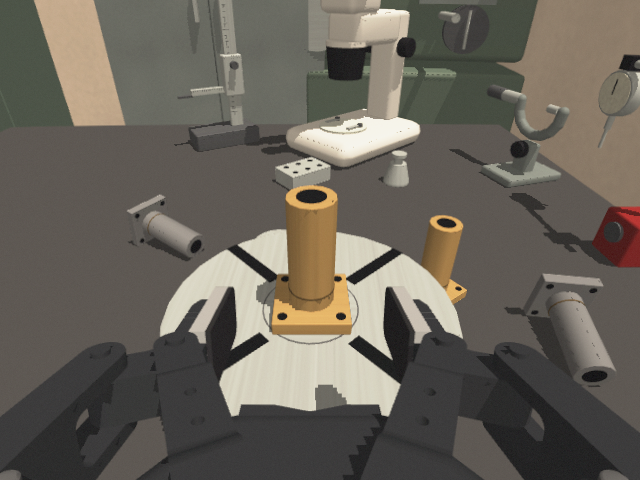

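The scene view shows the brass housing standing on the disc's centre (pixel 334,245). The wrist fit gives a tilt below 0.1° and a position within 2 mm of the bore. Next is the knob.

```bash
cat >> h.py <<'E'
YAW=-.042
def kori(f):
    y=f*np.array([np.cos(YAW),np.sin(YAW),0]);x=np.array([0,0,-1.]); return Rot.from_matrix(np.column_stack([x,y,np.cross(x,y)])).as_euler('xyz').tolist()
OUT=np.array([np.sin(YAW),-np.cos(YAW),0])
K=C+.162*OUT; K[2]=.06
E
python3 - 2>/dev/null <<'E'
from h import *
s=observe(); print(s["q"])
move_l((s["eef_pos"]+[0,-.02,.09]).tolist(),.15)
pos=(K+[0,0,.11]).tolist()
for f in(1,-1): print(f,inverse_kinematics(pos,kori(f)),inverse_kinematics((K+.016*OUT-[0,0,.019]).tolist(),kori(f)))
f=-1 if abs(inverse_kinematics(pos,kori(-1))[5]-observe()["q"][5])<abs(inverse_kinematics(pos,kori(1))[5]-observe()["q"][5]) else 1
print("use",f); movep(pos,kori(f)); s=observe(); print(s["time_s"],s["eef_pos"],pos)
T=get_calibration("wrist"); p,dd=get_image("wrist"); cv2.imwrite("pics/w7.png",p[:,:,::-1]); W=cloud(dd,T); np.savez("w7.npz",W=W,p=p)
v=p.max(2)
b=(v<90)&(W[...,2]>.045)&(W[...,2]<.08)&(np.linalg.norm(W-K,axis=-1)<.03)
B=W[b]; E=np.array([np.cos(YAW),np.sin(YAW),0]); r=B-K
print(len(B)); print("across",np.percentile(r@E,[1,50,99]),"out",np.percentile(r@OUT,[1,50,99]),"z",np.percentile(B[:,2],[1,50,99]))
g=least_squares(lambda q:np.hypot(r@E-q[0]-q[2]*(r@OUT),r[:,2]-q[1])-.013,[0,0,0],loss="soft_l1",f_scale=.0007); print("cyl",g.x,np.median(abs(g.fun)))
E
```

```text
[-0.7565  0.5832  1.7158  0.8129  1.869  -0.9657]
1 [-0.4102 -0.0269  1.911   0.      1.2575 -0.3682] [-0.4402  0.1629  1.9842  0.      0.9946 -0.3982]
-1 None None
```

```bash
cat > k.py <<'E'
from h import *
f=1
movep((K+[0,0,.11]).tolist(),kori(f)); s=observe(); print(s["time_s"],s["eef_pos"],K)
T=get_calibration("wrist"); p,dd=get_image("wrist"); cv2.imwrite("pics/w7.png",p[:,:,::-1]); W=cloud(dd,T); np.savez("w7.npz",W=W,p=p)
v=p.max(2)
b=(v<90)&(W[...,2]>.045)&(W[...,2]<.08)&(np.linalg.norm(W-K,axis=-1)<.03)
B=W[b]; E=np.array([np.cos(YAW),np.sin(YAW),0]); r=B-K
print(len(B)); print("across",np.percentile(r@E,[1,50,99]),"out",np.percentile(r@OUT,[1,50,99]),"z",np.percentile(B[:,2],[1,50,99]))
g=least_squares(lambda q:np.hypot(r@E-q[0]-q[2]*(r@OUT),r[:,2]-q[1])-.013,[0,0,0],loss="soft_l1",f_scale=.0007); print("cyl",g.x,np.median(abs(g.fun)))
E
python3 k.py 2>/dev/null
```

```text
12.8417 [ 0.4832 -0.1238  0.1687] [ 0.4842 -0.1249  0.06  ]
1742
across [-0.0127 -0.0003  0.0127] out [-0.0271 -0.0057  0.0112] z [0.0608 0.0707 0.0745]
cyl [ 0.    -0.    -0.005] 0.0006787298651104315
```

View pics/w7.png

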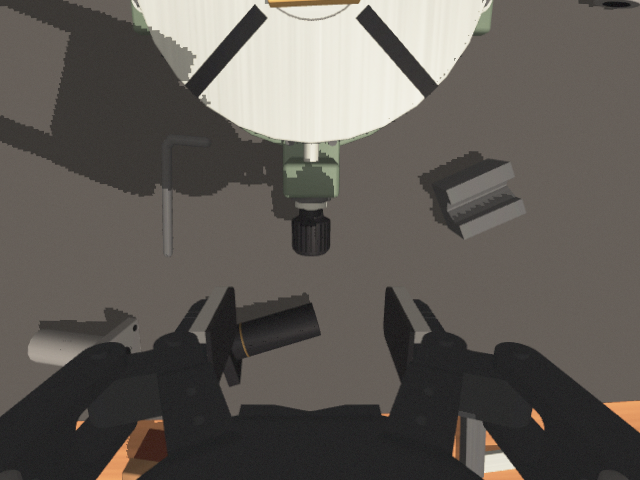

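The wrist view shows the knob at (311,235), with the bracket behind it. The fit agrees with the prediction to within 1 mm. The black look-alike at (280,330) lies further out and is clear. Grasping and pulling now.

```bash
cat > k2.py <<'E'
from h import *
gripper_to(.06,100)
g=K+.001*OUT-[0,0,.019]
move_l((g+[0,0,.04]).tolist(),.15,kori(1))
print(move_l(g.tolist(),.06,kori(1),max_force=8),observe()["eef_pos"],g)
s0=observe()
gripper_to(.015,110); s=observe(); print("opening",s["opening"],s["eef_pos"],s["ft_force"],s["time_s"])
a=s["eef_pos"].copy(); f0=s["ft_force"].copy()
for mm in (5,10,13,15):
    st=move_l((a+mm*.001*OUT).tolist(),.03,kori(1),max_force=40)
    s=observe(); print(mm,st,"moved",(s["eef_pos"]-a)@OUT*1000,"pull",(s["ft_force"]-f0)@OUT,s["ft_force"],s["opening"])
    if st: break
print(s["time_s"])
p,_=get_image("wrist"); cv2.imwrite("pics/w8.png",p[:,:,::-1])
E
python3 k2.py 2>/dev/null
```

```text
False [ 0.4843 -0.1259  0.0411] [ 0.4842 -0.1259  0.041 ]
opening 0.023487830393914687 [ 0.4835 -0.126   0.0418] [-6.1683  0.4226  8.1564] 15.1
5 False moved 3.360833071151003 pull -7.269798512406848 [1.0491 7.3955 0.8502] 0.023257609841736634
10 False moved 7.789308097817047 pull -10.302096002095807 [ 0.3439 10.4601  2.1501] 0.02288662409487493
13 False moved 10.448097756533661 pull -11.836167074783951 [ 1.0494 11.9658  3.7092] 0.023475665622758927
15 False moved 12.166208725151787 pull -11.684131479700977 [ 1.1093 11.8112  3.4825] 0.023117215350065955
16.2417
```

View pics/w8.png

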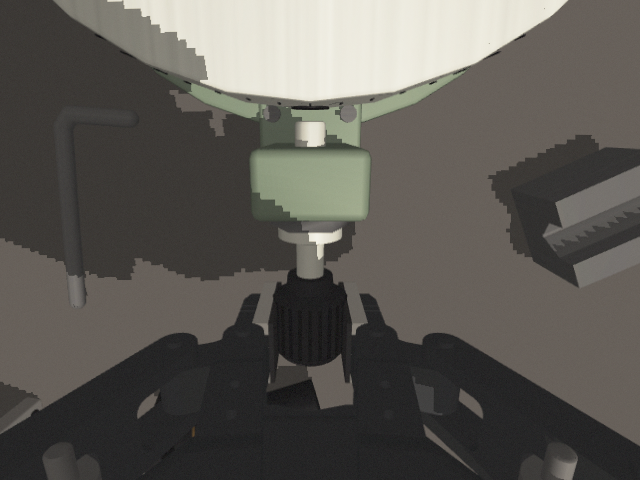

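The knob is held at (310,330), the sleeve shows behind it, and the pin (310,133) is out of the rim. The tool has moved 12 mm. I'll keep going to the stop.

```bash
cat > k3.py <<'E'
from h import *
a=np.array([.4835,-.1260,.0418])
for mm in (17,18,19,20,21,22):
    move_l((a+mm*.001*OUT).tolist(),.02,kori(1),max_force=40); hold(.1)
    s=observe(); m=(s["eef_pos"]-a)@OUT*1000; F=-s["ft_force"]@OUT; print(mm,"moved",m,"pull",F,s["opening"])
    if F>19: break
hold(.6); s=observe(); print(s["time_s"],(s["eef_pos"]-a)@OUT*1000,-s["ft_force"]@OUT,s["opening"])
T=get_calibration("wrist");p,dd=get_image("wrist"); cv2.imwrite("pics/w9.png",p[:,:,::-1])
W=cloud(dd,T);b=(p.max(2)<90)&(W[...,2]>.055)&(np.linalg.norm(W-K-.013*OUT,axis=-1)<.03); r=(W[b]-K)
E=np.array([np.cos(YAW),np.sin(YAW),0]); c=abs(r@E)<.008; print("knob extent out",np.percentile(r[c]@OUT,[1,99])*1000)
T=get_calibration("top");p,dd=get_image("top"); cv2.imwrite("pics/t9.png",p[150:390,160:480,::-1].repeat(2,0).repeat(2,1))
p,dd=get_image("scene"); cv2.imwrite("pics/s9.png",p[100:340,160:480,::-1].repeat(2,0).repeat(2,1)); W=cloud(dd,get_calibration("scene"))
hsv=cv2.cvtColor(p,cv2.COLOR_RGB2HSV)
b=(hsv[...,0]>8)&(hsv[...,0]<28)&(hsv[...,1]>110)&(np.hypot(W[...,0]-C[0],W[...,1]-C[1])<.05)&(W[...,2]>.096)&(W[...,2]<.16);S=W[b]
def rr(q): u=np.array([q[2],q[3],1]);u/=np.linalg.norm(u);v=S-[q[0],q[1],.13];return np.linalg.norm(v-np.outer(v@u,u),axis=1)-.015
f=least_squares(rr,[C[0],C[1],0,0],loss="soft_l1",f_scale=.0007); print(len(S),f.x,np.median(abs(f.fun)))
E
python3 k3.py 2>/dev/null
```

```text
17 moved 13.887238044137124 pull 13.862966643517131 0.023313439426058034
18 moved 14.736893880752499 pull 13.451364831399564 0.023320203185086756
19 moved 15.01030262215094 pull 17.445277719271623 0.022984464188284606
20 moved 15.008279252725284 pull 20.981900650224635 0.023448718397609033
18.2917 15.010003352697503 20.41710171168035 0.023322218170034856
knob extent out [-4.1039 25.8599]
259 [0.491  0.0381 0.0011 0.0037] 0.0006911454628487756
```

View pics/w9.png

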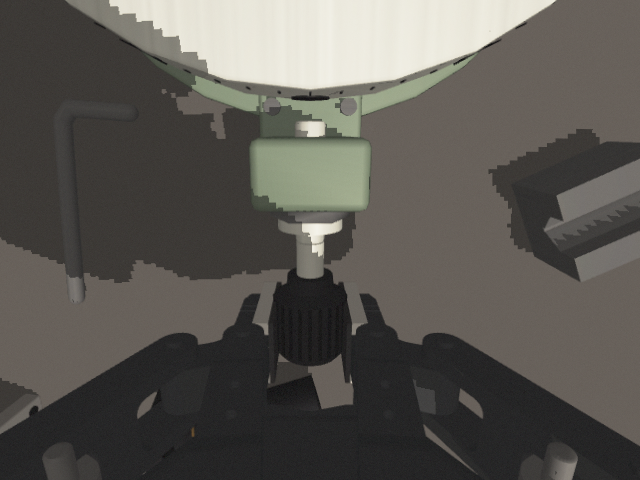

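View pics/t9.png

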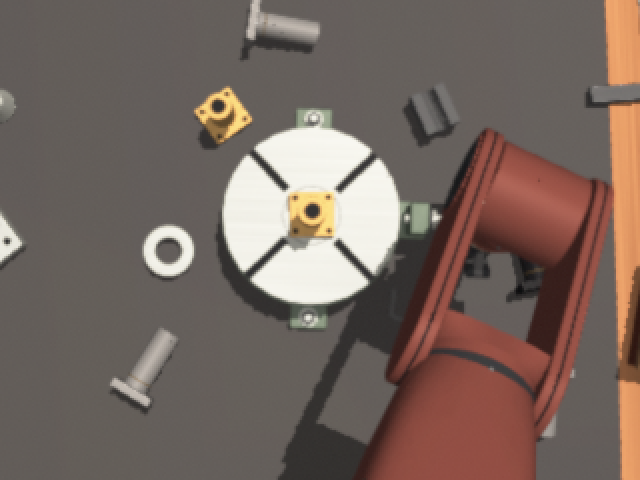

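View pics/s9.png

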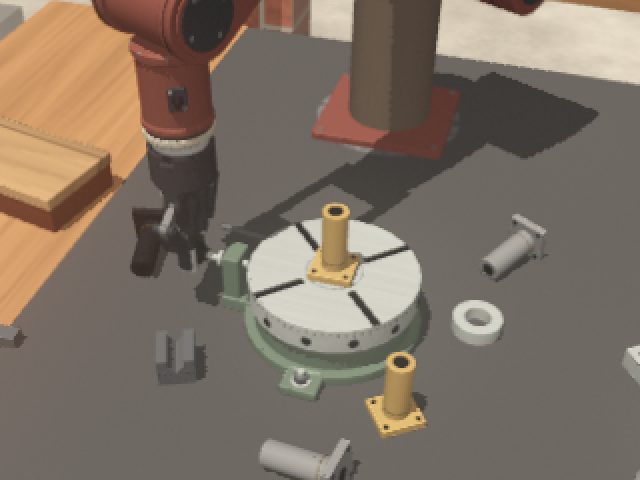

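The tool stopped dead at 15.0 mm and the force has risen to about 20 N, so the knob is against its stop and held steadily. The housing stands in the centre and the bystanders are unmoved. Handing in.

Run:
```python
from h import *
s=observe(); print(s["time_s"],-s["ft_force"]@OUT,s["opening"],s["eef_pos"]); print(job_done())
```

```text
18.4417 20.46574054838006 0.022994879816728875 [ 0.4828 -0.141   0.0418]
the job is handed in; nothing more can be done
None
```

I stood the toppled housing upright on the middle of the face and let go of it. I then pulled the index knob out to its stop and handed the job in at 18.4 s while still holding it. No verdict is reported, so what follows rests on my own checks.

- **Housing:** After release, the wrist-camera fit put it about 1 mm from the bore's centre, with less than 0.1° of tilt. The later scene-camera fit, with the knob out, agreed on position. It read about 0.2° of tilt on fewer points, still far inside the 0.05 rad limit.
- **Knob:** The tool moved 15.0 mm and then stopped, although it was told to go further. The pull rose from about 13.5 N to 20.5 N and held for over half a second, and the wrist picture shows the pin clear of the rim.
- **Bystanders:** Those I could see in the last pictures looked unmoved. I judged this by eye and did not measure it.
- **Checks that were off:** With the knob gripped, the finger opening read 23 mm on a 26 mm knob, and it read 28 mm on the 30 mm barrel. I put that down to give in the fingers, as neither slipped. My last depth measurement of how far the knob was out gave no clear answer, because the dark fingers were mixed into it. I relied on the tool travel, the force and the picture instead.

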